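# Make up two bench kits for the silversmiths

## Robot

A 6-joint arm with a two-finger parallel gripper is mounted at the origin on the work surface. World frame = base frame: x ahead of the robot, y to its left, z up, the work surface at z = 0. Lengths are in m, angles in rad, forces in N, time in s.
With the tool pointing down it reaches from about 0.35 to 0.85 m from the base axis. Payload 8.1 kg.
Tool frame: the origin (TCP) lies on the mounting face of the last link; the fingertips stand 186 mm ahead of it and the grasp point (between the pads) lies 167 mm ahead of it; z points along the fingers, y is the line along which they close (so a half turn about z gives the same grasp; the last joint's range is limited). The gripper opens to 93 mm and grips with 3 to 60 N. Pads are 15 mm wide; open, the fingers measure 128 mm over their backs; the gripper's body (75 mm by 188 mm) begins 65 mm behind the grasp point.
Start: joints at [-1.2, 0.13, 1.488, -0, 1.523, -0.085], TCP at [0.264, -0.539, 0.405] pointing down, gripper open.
Joint ranges: [-2.96, 2.96], [-0.89, 2.26], [0.02, 2.5], [-1.34, 4.48], [0, 2.73], [-2.66, 2.66]. Speed limits (rad/s): [2.39, 2.39, 2.79, 3.14, 3.14, 3.14].

## Interface

Orientations are given as a rotation vector (axis times angle).
In Python, from plant import read_state, read_camera, camera_params, close_job gives the robot as it stands. The module is installed in compiled form; this text tells all that it offers.
- The arm moves only by the tool servo_tool, never from a script. Its argument "increments" is a list of rows, each an object with "slide": the shift along the tool's x, y, z in mm, a list of three; "dr": the turn, a rotation vector about the tool's x, y, z in rad, a list of three; "jaw": the closure, from 0 (fully open) to 1 (shut). In form: [{"slide": [x, y, z], "dr": [ax, ay, az], "jaw": jaw}, ...]. A call has 1 to 20 rows; each row is the pose to reach, as a shift and turn from the pose commanded when the call began, along the tool's axes at that moment; what a row does not reach only later rows make up. A row lasts 1/10 s, in which the tool goes at most 50 mm and 8.59 degrees, less where a joint would pass 70% of its speed; a pose out of reach is approached as far as the arm can. A call with a gripper value outside its range is refused whole. The fingers move at their own pace and stop on an object; "force" is the grip in N (left out, the last holds). Time passes only in rows, so rows that repeat a pose let the fingers close. It gives the time, the measured TCP pose, the force, the opening and the grip force at its end, in the units of the state.
- read_state(): the state, without advancing time (a new reading comes with each control period).
- read_camera(name): name is "side" or "top" or "wrist"; returns (picture, depth): 384x512x3 uint8, red, green, blue; 384x512 float32, m along the optical axis (not along the pixel's ray), 0 where there is no reading.
- camera_params(name): a dict with "fx", "fy", "cx", "cy" (pixels), "rvec" (rotation vector, rad) and "tvec" (3), from world to camera coordinates, as OpenCV has them. Camera axes: x right, y down, z forward; pixel columns grow to the right and rows downward; lengths in m; the calibration is good to about 2 mm. A picture is of the moment at which its call begins: read the wrist's pose just before it. camera_params takes no time and is no camera call; for the wrist camera it gives the pose at the moment of the call.
- close_job(): hands the job in; it is judged then, once.
The state is a dict: "t": time; "q": joint angles; "dq": joint speeds; "joint_torque": joint torques, N m; "tool_pos": TCP position; "orientation": TCP orientation; "force": force on the tool from outside, world axes, zero at the start; "wrist_torque": the same for the moment, N m; "opening": finger opening in m; "gripper_force": force on a finger pad.
Only numpy, scipy, OpenCV 4.12 (cv2) and the standard library are available. Lean on these libraries where they do the work, as an engineer would, in place of code of your own. Each camera call takes 0.05 s, during which the arm holds its last target. There are 200 camera calls.

## Task

Make up two kits in the wooden trays: in the long tray with three compartments put the flat steel bench block in the middle, the short broad wire spool in the compartment at the brass-pull end and the amber jar in the compartment at the other end; in the short tray with two compartments put the steel doming cube in the compartment at the brass-pull end and the tall slim wire spool in the other. Each thing must end right way up and flat on the floor of its compartment, not resting on a rib or rim. Leave the wooden ring clamp, the black charcoal block and the porcelain dish where they are.

Things in the scene. Friction and masses are not known exactly. Their poses are not given: they have to be found in the camera images.
- long_tray: Fixed shallow wooden tray, 238 mm (its x) by 94 mm (y). Floor top 5 mm, rim (6 mm thick) and ribs (4 mm thick) 10 mm above the bench. Flat brass pull at its +x end, 21 mm long. Origin: centre of its underside; z up. Three compartments: pull end, centre x = +76 mm, 74 long; middle, x = -6 mm, 82 long; other end, x = -82 mm, 62 long. Each is 82 mm wide, centred on y = 0.
- short_tray: Fixed shallow wooden tray, 148 mm (its x) by 94 mm (y). Floor top 5 mm, rim (6 mm thick) and ribs (4 mm thick) 10 mm above the bench. Flat brass pull at its +x end, 21 mm long. Origin: centre of its underside; z up. Two compartments: pull end, centre x = +33 mm, 70 long; other end, x = -37 mm, 62 long. Each is 82 mm wide, centred on y = 0.
- bench_block_mid (a point): Bench block: flat square plain steel plate, 55 x 55 x 22 mm high, about 0.5 kg. Point: its centre; x and y along its sides, z up.
- short_spool_mid (a point): Short spool of dark steel binding wire between two pale wooden end discs, standing upright: broad and low, 46 mm diameter, 28 mm high. Point: its centre; z up.
- tall_spool_mid (a point): Tall slim spool of the same wire, standing upright: 34 mm diameter, 50 mm high. Point: its centre; z up.
- jar_mid (a point): Small amber glass jar with a black screw cap, standing upright: 38 mm diameter, 44 mm high. Point: its centre; z up.
- doming_block_mid (a point): Doming block: steel cube of 42 mm with a round hollow (26 mm) in its top and round dark dimples in its sides, about 0.5 kg. Point: its centre; x and y along its sides, z up.
- ring_clamp: Wooden ring clamp lying on the bench, with a brass band round its middle: 90 mm along its x, 26 mm in y, 24 mm high. Origin: centre of its underside. Stays where it is.
- soldering_block: Black charcoal soldering block: 60 mm along its x, 35 mm in y, 25 mm high. Origin: centre of its underside. Stays where it is.
- dish: White porcelain dish, round and open: 56 mm diameter, 22 mm high. Origin: centre of its underside. Stays where it is.
Not all that is in view belongs to the job. What is shaped like the part that bears bench_block_mid but pink or red is not meant.

How it is judged:
By the outcome, as a careful person would: the job done as asked, in the order asked, and still so for the second after the job is handed in, with the robot touching nothing.
It also fails if it takes over 109 s, if anything falls off the work surface, if the arm or the gripper's body presses on something with over 40 N, if the wrist force passes 120 N, or if a joint passes its speed limit or range.

## Working session

There is one attempt and no reset: what is moved stays moved. The work goes in short steps, Python scripts to look and compute and a tool call to move; the robot and the scene stay as the last step left them, time stands still between calls to the robot, and variables do not carry over. Pictures are saved under pics/ and viewed, at most 14 in all, crops included, and the job is handed in when it is done.

Besides the shell and the picture viewer there is one more tool, called after "Call:" as name(argument=value, ...) on one line, values as JSON. servo_tool: Moves the arm, as the interface text tells. Its arguments: {"type":"object","properties":{"increments":{"type":"array"},"force":{"type":"number"}},"required":["increments"]}

```bash
mkdir -p pics
cat > h.py <<'E'
import numpy as np, cv2
from plant import *
def cam(n):
    P=camera_params(n); im,d=read_camera(n)
    return P,im,d
def cloud(P,d):
    R,_=cv2.Rodrigues(np.array(P["rvec"],float)); t=np.array(P["tvec"],float)
    v,u=np.mgrid[0:d.shape[0],0:d.shape[1]]
    X=np.stack([(u-P["cx"])/P["fx"]*d,(v-P["cy"])/P["fy"]*d,d],-1)
    W=(X-t)@R; W[d==0]=np.nan
    return W
def ray(P,u,v,z):
    R,_=cv2.Rodrigues(np.array(P["rvec"],float)); t=np.array(P["tvec"],float)
    c=-R.T@t; r=R.T@np.array([(u-P["cx"])/P["fx"],(v-P["cy"])/P["fy"],1.])
    return c+r*(z-c[2])/r[2]
E
python3 - <<'E'
from h import *
print(read_state())
for n in("top","side"):
    P,im,d=cam(n); print(n,P)
    np.savez(n+".npz",im=im,d=d)
    cv2.imwrite(f"pics/{n}.png",cv2.resize(im[:,:,::-1],(800,600)))
E
```

```text
{'t': 0.0, 'q': array([-1.20036448e+00,  1.31146411e-01,  1.48930984e+00,  7.89157341e-06,
        1.52298796e+00, -8.54398160e-02]), 'dq': array([-0.00045437, -0.00041938, -0.00064111,  0.00020363,  0.00141248,
       -0.00012819]), 'joint_torque': array([ 3.85010826e-04, -5.59844792e+01, -4.91759098e+01,  7.67369242e-02,
        3.56829737e-02, -1.36226608e-04]), 'tool_pos': array([ 0.26406082, -0.53850456,  0.40367916]), 'orientation': array([-3.05854870e+00, -7.09481986e-01,  4.00547184e-04]), 'force': array([-0.26612768,  0.39797198, -0.39987235]), 'wrist_torque': array([0.02193828, 0.04787619, 0.00299123]), 'gripper_force': 0.0, 'opening': 0.09293868410371993}
top {'fx': 482.9070785531366, 'fy': 482.9070785531366, 'cx': 245.33674386012612, 'cy': 182.45225428541127, 'rvec': array([ 2.11281722, -2.17572525,  0.15787687]), 'tvec': array([0.01128666, 0.53587174, 1.00273092])}
side {'fx': 403.68018582650654, 'fy': 403.68018582650654, 'cx': 255.74282181274307, 'cy': 188.68584795647038, 'rvec': array([ 0.38461942, -2.64347003,  1.3547901 ]), 'tvec': array([0.48519735, 0.10628275, 0.96355169])}
```

View pics/top.png

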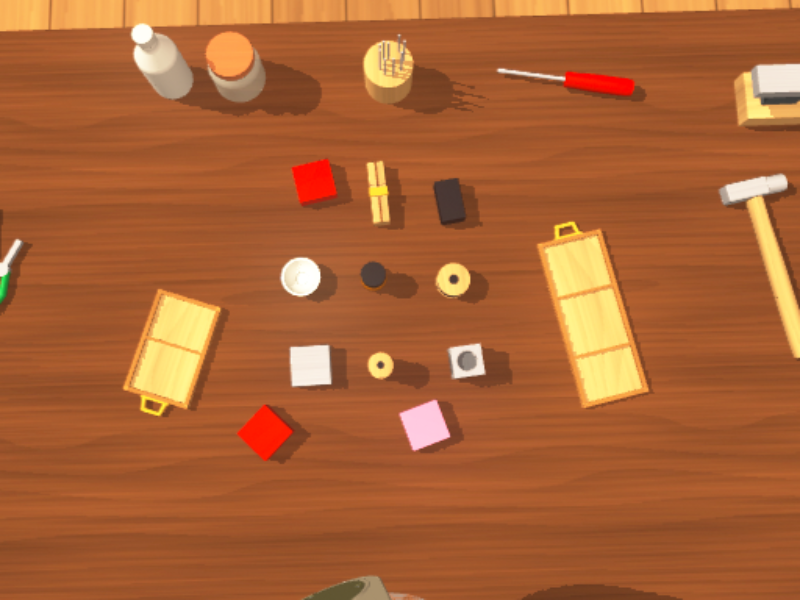

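View pics/side.png

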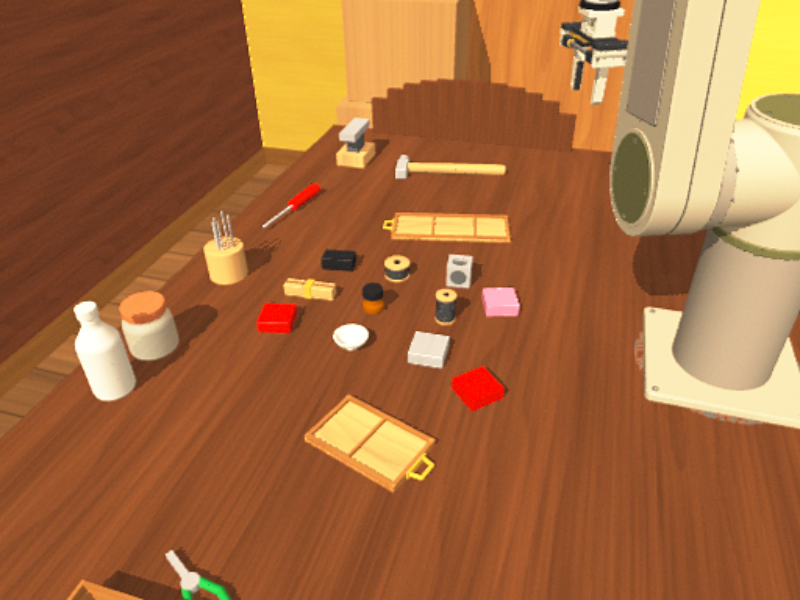

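Top view (800 px frame): the plain steel plate is at (310,365). The red plates at (314,182) and (265,432) and the pink one at (425,425) share its shape but are excluded by colour. The tall spool is at (380,365), the doming cube at (467,361), the jar at (373,275) and the short spool at (453,280). The long tray is at (593,318) with its pull at (567,230), and the short tray at (172,350) with its pull at (153,405).

```bash
cat > m.py <<'E'
from h import *
P=camera_params("top"); z=np.load("top.npz"); im,d=z["im"],z["d"]
W=cloud(P,d); s=512/800
print("table z",np.nanmedian(W[300:,150:350,2][:40]))
hgt=np.nan_to_num(W[:,:,2])
n,L,st,_=cv2.connectedComponentsWithStats((hgt>0.012).astype(np.uint8))
for nm,u,v in [("block",310,365),("tall",380,360),("dome",456,352),("jar",373,273),("short",441,278),("clamp",377,195),("char",450,200),("dish",301,262)]:
    l=L[int(v*s),int(u*s)]; 
    if l==0: print(nm,"none"); continue
    m=L==l; zt=np.percentile(hgt[m],90); mt=(m&(hgt>zt-.005)).astype(np.uint8)
    c,_=cv2.findContours(mt,0,2); c=max(c,key=cv2.contourArea)[:,0,:].astype(float)
    # pixel-centre outline -> top plane
    w=np.array([ray(P,a,b,zt)[:2] for a,b in c],np.float32)
    r=cv2.minAreaRect(w*1000)
    print(nm,st[l][4],"z%.3f"%zt,np.round(r[0],1),np.round(r[1],1),round(r[2],1),"circ",[np.round(q,1) for q in cv2.minEnclosingCircle(w*1000)])
hsv=cv2.cvtColor(im,cv2.COLOR_RGB2HSV)
for nm,u,v in [("long",580,270),("short_tray",190,320)]:
    print(nm,"floor hsv",hsv[int(v*s),int(u*s)],"z",hgt[int(v*s),int(u*s)])
    m=(((hgt>0.0028)&(hgt<0.02))).astype(np.uint8)
    m=cv2.morphologyEx(m,cv2.MORPH_OPEN,np.ones((5,5)))
    n2,L2,st2,_=cv2.connectedComponentsWithStats(m); l=L2[int(v*s),int(u*s)]
    c,_=cv2.findContours((L2==l).astype(np.uint8),0,2); c=max(c,key=cv2.contourArea)[:,0,:]
    w=np.array([ray(P,a,b,.01)[:2] for a,b in c],np.float32)
    r=cv2.minAreaRect(w*1000); print(r,st2[l])
    f=((abs(hsv[:,:,0].astype(int)-hsv[int(v*s),int(u*s)][0])<5)&(hsv[:,:,2]>215)&(hsv[:,:,1]<150)).astype(np.uint8)
    c,_=cv2.findContours(f,0,2)
    for k in c:
        if cv2.contourArea(k)>500:
            w=np.array([ray(P,a,b,.005)[:2] for a,b in k[:,0,:]],np.float32)
            print("  floor",[np.round(q,1) for q in cv2.minAreaRect(w*1000)])
E
python3 m.py
```

```text
table z 0.0013130730154202709
block 651 z0.026 [429.8  99.9] [54.7 54.4] 2.1 circ [array([429.3, 100. ]), np.float64(37.0)]
tall 205 z0.054 [425.9   2.6] [31.5 31.3] 88.3 circ [array([426.4,   3. ]), np.float64(16.8)]
dome 426 z0.045 [ 429.3 -114.3] [41.6 42.1] 6.4 circ [array([ 429.2, -115. ]), np.float64(28.1)]
jar 246 z0.047 [551.5   9.8] [32.3 32.1] 43.1 circ [array([551.5,   9.7]), np.float64(17.4)]
short 354 z0.032 [ 544.1 -101.9] [43.6 44.2] 87.7 circ [array([ 543.2, -102. ]), np.float64(23.0)]
clamp 435 z0.026 [ 6.733e+02 -4.000e-01] [90.2 24.8] 3.8 circ [array([6.732e+02, 1.000e-01]), np.float64(45.2)]
char 440 z0.029 [ 657.6 -101.9] [60.  34.8] 9.1 circ [array([ 658.4, -101.9]), np.float64(32.2)]
dish 326 z0.024 [553.9 112.2] [52.7 53.4] 89.1 circ [array([554.4, 111.6]), np.float64(27.3)]
long floor hsv [ 23 138 254] z 0.007511196331161094
((489.2641296386719, -295.73785400390625), (243.58929443359375, 97.52842712402344), 12.57264518737793) [ 345  148   69  112 4259]
  floor [array([ 407. , -315.5]), array([60.1, 79.3]), np.float64(12.1)]
  floor [array([428.7, 304.3]), arr
[... 247 characters left out ...]
2.4)]
  floor [array([ 539.1, -568. ]), array([234.7,  20.7]), np.float64(11.5)]
short_tray floor hsv [ 25 123 255] z 0.005778993874462138
((459.0162353515625, 294.203857421875), (98.08262634277344, 154.0880126953125), 73.48263549804688) [  85  187   55   74 2391]
  floor [array([ 407.5, -316.5]), array([59.6, 77.2]), np.float64(12.1)]
  floor [array([428.7, 304.3]), array([76.2, 69.9]), np.float64(71.4)]
  floor [array([495. , 281.5]), array([75.8, 61.8]), np.float64(71.3)]
  floor [array([ 481.6, -300.1]), array([79.5, 77.8]), np.float64(12.2)]
  floor [array([ 561.6, -282.5]), array([70.5, 77.6]), np.float64(12.5)]
  floor [array([ 539.1, -568.3]), array([234.8,  18.7]), np.float64(11.1)]
```

```bash
cat > go.py <<'E'
from h import *
import sys
from scipy.spatial.transform import Rotation as Ro
# usage: go.py x_mm y_mm tip_mm yaw_deg : tool x-axis yaw, pointing down
a=list(map(float,sys.argv[1:])); s=read_state()
R=Ro.from_rotvec(s["orientation"])
for i in range(0,len(a),4):
    x,y,t,f=a[i:i+4]; h=np.deg2rad(f)/2
    T=Ro.from_rotvec(np.pi*np.array([np.cos(h),np.sin(h),0]))
    print("slide",np.round(R.inv().apply(np.array([x,y,t+186])-s["tool_pos"]*1000),1),"dr",np.round((R.inv()*T).as_rotvec(),3))
X=R.as_matrix()[:,0]
print("t%.1f"%s["t"],"tool",np.round(s["tool_pos"]*1000,1),"tip z",round(s["tool_pos"][2]*1000-186,1),"yaw",round(np.degrees(np.arctan2(X[1],X[0])),1),"open",round(s["opening"]*1000,1),"q6",round(np.degrees(s["q"][5])))
E
python3 go.py 430 100 150 92.1
```

```text
slide [ 430.1 -500.2   68.7] dr [-1.000e-03 -1.000e-03 -1.152e+00]
t0.1 tool [ 264.  -538.6  403.8] tip z 217.8 yaw 26.1 open 93.0 q6 -5
```

Call:
servo_tool(increments=[{"slide": [430,-500,68],"dr": [0,0,-1.152],"jaw": 0},{"slide": [430,-500,68],"dr": [0,0,-1.152],"jaw": 0},{"slide": [430,-500,68],"dr": [0,0,-1.152],"jaw": 0},{"slide": [430,-500,68],"dr": [0,0,-1.152],"jaw": 0},{"slide": [430,-500,68],"dr": [0,0,-1.152],"jaw": 0},{"slide": [430,-500,68],"dr": [0,0,-1.152],"jaw": 0},{"slide": [430,-500,68],"dr": [0,0,-1.152],"jaw": 0},{"slide": [430,-500,68],"dr": [0,0,-1.152],"jaw": 0},{"slide": [430,-500,68],"dr": [0,0,-1.152],"jaw": 0},{"slide": [430,-500,68],"dr": [0,0,-1.152],"jaw": 0},{"slide": [430,-500,68],"dr": [0,0,-1.152],"jaw": 0},{"slide": [430,-500,68],"dr": [0,0,-1.152],"jaw": 0},{"slide": [430,-500,68],"dr": [0,0,-1.152],"jaw": 0},{"slide": [430,-500,68],"dr": [0,0,-1.152],"jaw": 0},{"slide": [430,-500,68],"dr": [0,0,-1.152],"jaw": 0},{"slide": [430,-500,68],"dr": [0,0,-1.152],"jaw": 0},{"slide": [430,-500,68],"dr": [0,0,-1.152],"jaw": 0},{"slide": [430,-500,68],"dr": [0,0,-1.152],"jaw": 0}])

```text
t: 1.9
tool_pos: [0.4301, 0.0982, 0.3369]
orientation: [2.182, 2.259, 0.0]
force: [0.4, 0.9, 0.0]
opening: 0.0928
gripper_force: 0.0
```

```bash
cat > wl.py <<'E'
from h import *
import sys
P,im,d=cam("wrist"); np.savez(sys.argv[1]+".npz",im=im,d=d,**{k:np.array(v) for k,v in P.items()})
cv2.imwrite(f"pics/{sys.argv[1]}.png",im[:,:,::-1])
E
python3 wl.py w1; python3 go.py 430 100 8 92.1
```

```text
slide [  1.7  -0.2 142.9] dr [ 0.     0.    -0.002]
t1.9 tool [430.2  98.3 336.9] tip z 150.9 yaw 92.0 open 92.8 q6 4
```

View pics/w1.png

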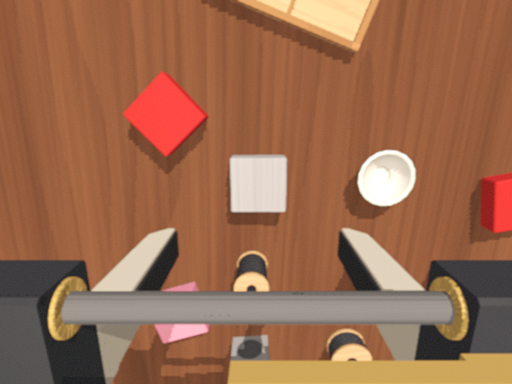

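The wrist view shows the plain steel plate, pale grey with no hollow, at (258,184). The red plate is at (166,113) and the pink one at (180,312), and neither is wanted. I'll cross-check the plate's position.

```bash
cat > wm.py <<'E'
from h import *
import sys
# usage: wm.py file u v ztop : component of light/any object seeded by pixel, by height from depth
f,u,v,zt=sys.argv[1],*map(float,sys.argv[2:])
P=dict(np.load(f+".npz")); W=cloud(P,P["d"]); h=np.nan_to_num(W[:,:,2])
m=(abs(h-h[int(v),int(u)])<.006).astype(np.uint8)
n,L=cv2.connectedComponents(m); m=(L==L[int(v),int(u)]).astype(np.uint8)
c=max(cv2.findContours(m,0,2)[0],key=cv2.contourArea)[:,0,:]
w=np.array([ray(P,a,b,zt/1000)[:2] for a,b in c],np.float32)*1000
print("h",h[int(v),int(u)],[np.round(q,1) for q in cv2.minAreaRect(w)])
E
python3 wm.py w1 258 184 22
```

```text
h 0.023414143677362876 [array([430.1,  99.7]), array([54.8, 54.6]), np.float64(1.9)]
```

Call:
servo_tool(increments=[{"slide": [1.5,0,50],"dr": [0,0,0],"jaw": 0},{"slide": [1.5,0,95],"dr": [0,0,0],"jaw": 0},{"slide": [1.5,0,125],"dr": [0,0,0],"jaw": 0},{"slide": [1.5,0,138],"dr": [0,0,0],"jaw": 0},{"slide": [1.5,0,143],"dr": [0,0,0],"jaw": 0},{"slide": [1.5,0,143],"dr": [0,0,0],"jaw": 0},{"slide": [1.5,0,143],"dr": [0,0,0],"jaw": 0.7},{"slide": [1.5,0,143],"dr": [0,0,0],"jaw": 0.7},{"slide": [1.5,0,143],"dr": [0,0,0],"jaw": 0.7},{"slide": [1.5,0,143],"dr": [0,0,0],"jaw": 0.7},{"slide": [1.5,0,143],"dr": [0,0,0],"jaw": 0.7},{"slide": [1.5,0,143],"dr": [0,0,0],"jaw": 0.7},{"slide": [1.5,0,143],"dr": [0,0,0],"jaw": 0.7},{"slide": [1.5,0,143],"dr": [0,0,0],"jaw": 0.7}], force=40)

```text
t: 3.35
tool_pos: [0.4302, 0.101, 0.194]
orientation: [2.18, 2.262, 0.0]
force: [0.1, -0.1, 4.3]
opening: 0.0545
gripper_force: 40.0
```

```bash
python3 go.py 430 100 90 92.1 481.4 -299.3 90 102.2 481.4 -299.3 14 102.2
```

```text
slide [ -1.   -0.2 -82. ] dr [ 0. -0.  0.]
slide [-401.9   36.4  -82.1] dr [ 0.    -0.    -0.176]
slide [-401.9   36.3   -6.1] dr [ 0.    -0.    -0.176]
t3.4 tool [430.2 101.  194. ] tip z 8.0 yaw 92.1 open 54.5 q6 4
```

Call:
servo_tool(increments=[{"slide": [0,0,-20],"dr": [0,0,0],"jaw": 0.7},{"slide": [0,0,-55],"dr": [0,0,0],"jaw": 0.7},{"slide": [0,0,-82],"dr": [0,0,0],"jaw": 0.7},{"slide": [-20,2,-82],"dr": [0,0,0],"jaw": 0.7},{"slide": [-50,5,-82],"dr": [0,0,-0.02],"jaw": 0.7},{"slide": [-90,8,-82],"dr": [0,0,-0.04],"jaw": 0.7},{"slide": [-130,12,-82],"dr": [0,0,-0.06],"jaw": 0.7},{"slide": [-170,15,-82],"dr": [0,0,-0.08],"jaw": 0.7},{"slide": [-210,19,-82],"dr": [0,0,-0.1],"jaw": 0.7},{"slide": [-250,23,-82],"dr": [0,0,-0.12],"jaw": 0.7},{"slide": [-290,26,-82],"dr": [0,0,-0.14],"jaw": 0.7},{"slide": [-330,30,-82],"dr": [0,0,-0.16],"jaw": 0.7},{"slide": [-365,33,-82],"dr": [0,0,-0.17],"jaw": 0.7},{"slide": [-390,35,-82],"dr": [0,0,-0.176],"jaw": 0.7},{"slide": [-402,36.4,-82],"dr": [0,0,-0.176],"jaw": 0.7},{"slide": [-402,36.4,-82],"dr": [0,0,-0.176],"jaw": 0.7},{"slide": [-402,36.4,-82],"dr": [0,0,-0.176],"jaw": 0.7}])

```text
t: 5.05
tool_pos: [0.481, -0.2985, 0.2747]
orientation: [-1.971, -2.443, -0.001]
force: [0.2, 0.6, -5.4]
opening: 0.0545
gripper_force: 40.0
```

```bash
python3 wl.py w2;python3 go.py 481.4 -299.3 14 102.2
```

```text
slide [-1.3  0.1 75. ] dr [-0.001 -0.002  0.001]
t5.1 tool [ 481.1 -298.1  275. ] tip z 89.0 yaw 102.2 open 54.7 q6 -49
```

View pics/w2.png

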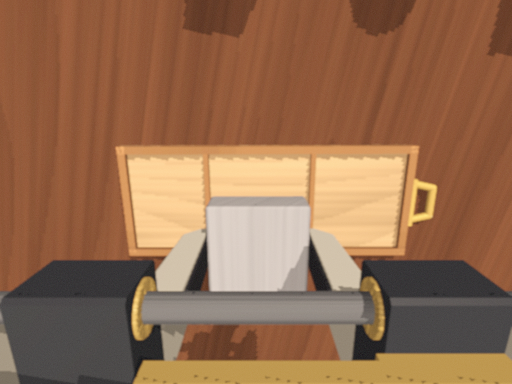

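The block hangs squarely over the middle compartment, with the ribs at u 208 and 310 and the pull at (423,203). I'll lower it.

Call:
servo_tool(increments=[{"slide": [-0.5,0,30],"dr": [0,0,0],"jaw": 0.7},{"slide": [-1,0,55],"dr": [0,0,0],"jaw": 0.7},{"slide": [-1,0,68],"dr": [0,0,0],"jaw": 0.7},{"slide": [-1,0,73],"dr": [0,0,0],"jaw": 0.7},{"slide": [-1,0,75.5],"dr": [0,0,0],"jaw": 0.7},{"slide": [-1,0,75.5],"dr": [0,0,0],"jaw": 0.7},{"slide": [-1,0,75.5],"dr": [0,0,0],"jaw": 0.7}])

```text
t: 5.8
tool_pos: [0.4821, -0.3007, 0.2016]
orientation: [1.971, 2.443, 0.0]
force: [0.8, -0.1, -5.1]
opening: 0.0547
gripper_force: 40.0
```

```bash
python3 go.py 481.4 -299.3 14 102.2; python3 -c "
from h import *;print(read_state()['force'])"
```

```text
slide [ 1.5 -0.4  1.6] dr [0.001 0.002 0.   ]
t5.8 tool [ 482.1 -300.7  201.6] tip z 15.6 yaw 102.2 open 54.7 q6 -49
[ 0.76014157 -0.11438441 -5.12899414]
```

Call:
servo_tool(increments=[{"slide": [0.5,0,1.5],"dr": [0,0,0],"jaw": 0.7},{"slide": [0.5,0,2.5],"dr": [0,0,0],"jaw": 0.7},{"slide": [0.5,0,2.5],"dr": [0,0,0],"jaw": 0.7},{"slide": [0.5,0,2.5],"dr": [0,0,0],"jaw": 0.7}])

```text
t: 6.2
tool_pos: [0.4819, -0.3002, 0.199]
orientation: [1.972, 2.444, 0.0]
force: [-1.4, 1.9, 6.0]
opening: 0.055
gripper_force: 40.0
```

Contact at tip 13 mm, as expected. I'll release and lift.

Call:
servo_tool(increments=[{"slide": [0,0,0],"dr": [0,0,0],"jaw": 0.25},{"slide": [0,0,0],"dr": [0,0,0],"jaw": 0.25},{"slide": [0,0,0],"dr": [0,0,0],"jaw": 0.25},{"slide": [0,0,-10],"dr": [0,0,0],"jaw": 0.25},{"slide": [0,0,-50],"dr": [0,0,0],"jaw": 0},{"slide": [0,0,-100],"dr": [0,0,0],"jaw": 0},{"slide": [0,0,-120],"dr": [0,0,0],"jaw": 0},{"slide": [0,0,-120],"dr": [0,0,0],"jaw": 0}])

```text
t: 7.0
tool_pos: [0.4828, -0.3009, 0.3236]
orientation: [1.967, 2.438, 0.0]
force: [0.8, 0.7, 0.3]
opening: 0.0919
gripper_force: 0.0
```

```bash
python3 wl.py w3; python3 wm.py w3 258 235 27; python3 go.py 543.7 -102 134 12.2 543.7 -102 10 12.2
```

```text
h 0.00017377154646960443 [array([ 499.4, -372.2]), array([197.1,  68.7]), np.float64(12.3)]
slide [180.9 102.1   0.3] dr [0.006 0.    1.571]
slide [181.4 101.7 124.3] dr [0.006 0.    1.571]
t7.0 tool [ 482.1 -300.4  320.7] tip z 134.7 yaw 102.2 open 92.6 q6 -49
```

View pics/w3.png

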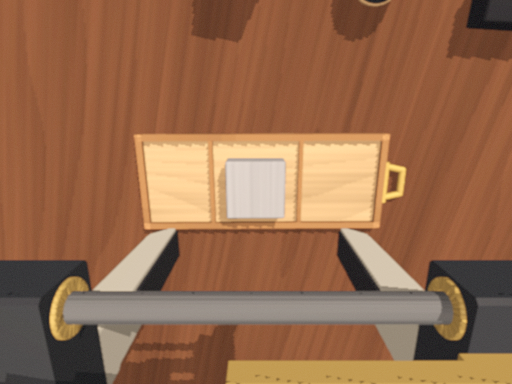

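The block lies flat at (256,190), clear of the ribs at u 213 and 300. Next is the short spool, pale discs with dark wire, broad and low.

Call:
servo_tool(increments=[{"slide": [181,102,0],"dr": [0,0,1.571],"jaw": 0},{"slide": [181,102,0],"dr": [0,0,1.571],"jaw": 0},{"slide": [181,102,0],"dr": [0,0,1.571],"jaw": 0},{"slide": [181,102,0],"dr": [0,0,1.571],"jaw": 0},{"slide": [181,102,0],"dr": [0,0,1.571],"jaw": 0},{"slide": [181,102,0],"dr": [0,0,1.571],"jaw": 0},{"slide": [181,102,0],"dr": [0,0,1.571],"jaw": 0},{"slide": [181,102,0],"dr": [0,0,1.571],"jaw": 0},{"slide": [181,102,0],"dr": [0,0,1.571],"jaw": 0},{"slide": [181,102,0],"dr": [0,0,1.571],"jaw": 0},{"slide": [181,102,0],"dr": [0,0,1.571],"jaw": 0},{"slide": [181,102,0],"dr": [0,0,1.571],"jaw": 0},{"slide": [181,102,0],"dr": [0,0,1.571],"jaw": 0},{"slide": [181,102,0],"dr": [0,0,1.571],"jaw": 0},{"slide": [181,102,0],"dr": [0,0,1.571],"jaw": 0},{"slide": [181,102,0],"dr": [0,0,1.571],"jaw": 0}])

```text
t: 8.65
tool_pos: [0.5428, -0.1014, 0.3177]
orientation: [-3.124, -0.335, 0.0]
force: [-0.3, -0.4, 0.1]
opening: 0.0927
gripper_force: 0.0
```

```bash
python3 wl.py w4;  python3 go.py 543.7 -102 8 12.2
```

```text
slide [  0.7   0.7 123.7] dr [ 0.    -0.     0.001]
t8.7 tool [ 542.9 -101.4  317.7] tip z 131.7 yaw 12.2 open 93.1 q6 62
```

View pics/w4.png

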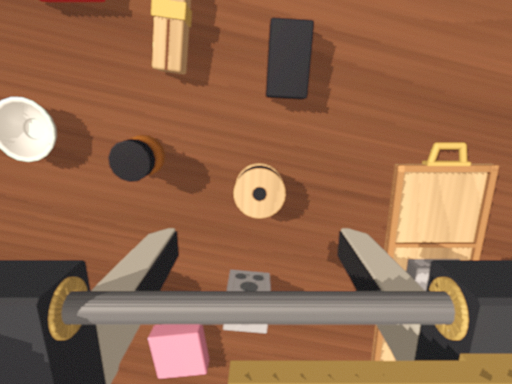

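The short spool is at (260,190), central between the fingers with nothing close. Descending.

Call:
servo_tool(increments=[{"slide": [0.7,0.7,45],"dr": [0,0,0],"jaw": 0},{"slide": [0.7,0.7,85],"dr": [0,0,0],"jaw": 0},{"slide": [0.7,0.7,110],"dr": [0,0,0],"jaw": 0},{"slide": [0.7,0.7,120],"dr": [0,0,0],"jaw": 0},{"slide": [0.7,0.7,124],"dr": [0,0,0],"jaw": 0},{"slide": [0.7,0.7,124],"dr": [0,0,0],"jaw": 0},{"slide": [0.7,0.7,124],"dr": [0,0,0],"jaw": 0.75},{"slide": [0.7,0.7,124],"dr": [0,0,0],"jaw": 0.75},{"slide": [0.7,0.7,124],"dr": [0,0,0],"jaw": 0.75},{"slide": [0.7,0.7,124],"dr": [0,0,0],"jaw": 0.75},{"slide": [0.7,0.7,124],"dr": [0,0,0],"jaw": 0.75},{"slide": [0.7,0.7,124],"dr": [0,0,0],"jaw": 0.75},{"slide": [0.7,0.7,124],"dr": [0,0,0],"jaw": 0.75},{"slide": [0.7,0.7,124],"dr": [0,0,0],"jaw": 0.75},{"slide": [0.7,0.7,124],"dr": [0,0,0],"jaw": 0.75}], force=20)

```text
t: 10.2
tool_pos: [0.5437, -0.102, 0.1938]
orientation: [3.124, 0.334, -0.0]
force: [0.6, -0.9, 0.3]
opening: 0.0457
gripper_force: 20.0
```

```bash
python3 go.py 543.7 -102 90 12.2 561.7 -282.4 90 12.2 561.7 -282.4 13 12.2
```

```text
slide [ -0.    0.  -82.2] dr [ 0.  0. -0.]
slide [-20.5 180.2 -82.2] dr [ 0.  0. -0.]
slide [-20.5 180.2  -5.2] dr [ 0.  0. -0.]
t10.2 tool [ 543.7 -102.   193.8] tip z 7.8 yaw 12.2 open 45.7 q6 62
```

Call:
servo_tool(increments=[{"slide": [0,0,-20],"dr": [0,0,0],"jaw": 0.75},{"slide": [0,0,-50],"dr": [0,0,0],"jaw": 0.75},{"slide": [0,5,-72],"dr": [0,0,0],"jaw": 0.75},{"slide": [-2,20,-80],"dr": [0,0,0],"jaw": 0.75},{"slide": [-5,50,-80],"dr": [0,0,0],"jaw": 0.75},{"slide": [-10,85,-80],"dr": [0,0,0],"jaw": 0.75},{"slide": [-14,120,-80],"dr": [0,0,0],"jaw": 0.75},{"slide": [-17,150,-80],"dr": [0,0,0],"jaw": 0.75},{"slide": [-20,172,-80],"dr": [0,0,0],"jaw": 0.75},{"slide": [-20.5,180,-75],"dr": [0,0,0],"jaw": 0.75},{"slide": [-20.5,180,-50],"dr": [0,0,0],"jaw": 0.75},{"slide": [-20.5,180,-25],"dr": [0,0,0],"jaw": 0.75},{"slide": [-20.5,180,-12],"dr": [0,0,0],"jaw": 0.75},{"slide": [-20.5,180,-8],"dr": [0,0,0],"jaw": 0.75},{"slide": [-20.5,180,-8],"dr": [0,0,0],"jaw": 0.75}])

```text
t: 11.7
tool_pos: [0.5615, -0.2818, 0.2012]
orientation: [-3.123, -0.334, 0.002]
force: [0.0, -0.1, -2.1]
opening: 0.0455
gripper_force: 20.0
```

```bash
python3 wl.py w5; python3 go.py 561.7 -282.4 13 12.2
```

```text
slide [-0.4  0.2  3.3] dr [ 0.    -0.001  0.   ]
t11.8 tool [ 562.  -282.1  202.3] tip z 16.3 yaw 12.2 open 45.8 q6 46
```

View pics/w5.png

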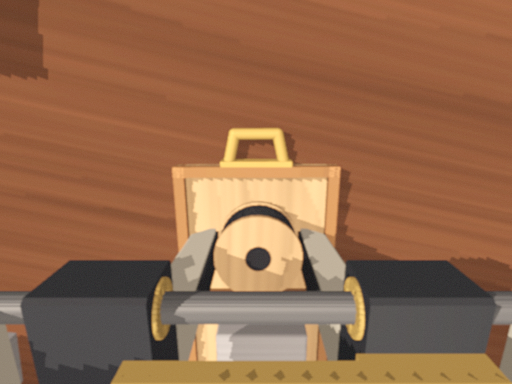

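The spool is level over the pull-end compartment, with the pull visible at (257,147). I'll set it down.

Call:
servo_tool(increments=[{"slide": [-0.4,0,1.5],"dr": [0,0,0],"jaw": 0.75},{"slide": [-0.4,0,3],"dr": [0,0,0],"jaw": 0.75},{"slide": [-0.4,0,4],"dr": [0,0,0],"jaw": 0.75},{"slide": [-0.4,0,4],"dr": [0,0,0],"jaw": 0.75},{"slide": [-0.4,0,4],"dr": [0,0,0],"jaw": 0.75}])

```text
t: 12.25
tool_pos: [0.5617, -0.2825, 0.1987]
orientation: [3.123, 0.334, 0.002]
force: [-0.3, 0.9, 4.5]
opening: 0.0459
gripper_force: 20.0
```

Call:
servo_tool(increments=[{"slide": [0,0,0],"dr": [0,0,0],"jaw": 0.35},{"slide": [0,0,0],"dr": [0,0,0],"jaw": 0.35},{"slide": [0,0,0],"dr": [0,0,0],"jaw": 0.35},{"slide": [0,0,-10],"dr": [0,0,0],"jaw": 0.35},{"slide": [0,0,-50],"dr": [0,0,0],"jaw": 0},{"slide": [0,0,-100],"dr": [0,0,0],"jaw": 0},{"slide": [0,0,-120],"dr": [0,0,0],"jaw": 0},{"slide": [0,0,-120],"dr": [0,0,0],"jaw": 0}])

```text
t: 13.05
tool_pos: [0.5627, -0.2831, 0.324]
orientation: [3.118, 0.333, 0.012]
force: [-0.2, -0.8, -0.3]
opening: 0.0878
gripper_force: 0.0
```

```bash
python3 wl.py w6; python3 go.py 551.5 9.7 120 12.2 551.5 9.7 8 12.2
```

```text
slide [  51.5 -288.1   14.1] dr [ 0.003 -0.004 -0.   ]
slide [  51.1 -288.5  126.1] dr [ 0.003 -0.004 -0.   ]
t13.1 tool [ 562.  -282.7  320.9] tip z 134.9 yaw 12.2 open 90.8 q6 46
```

View pics/w6.png

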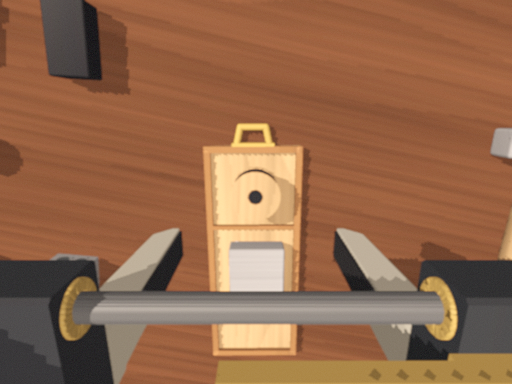

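The short spool stands in the pull-end compartment at (255,197), and the block is still in place. Next, the jar.

Call:
servo_tool(increments=[{"slide": [51,-288,14],"dr": [0,0,0],"jaw": 0.3},{"slide": [51,-288,14],"dr": [0,0,0],"jaw": 0.3},{"slide": [51,-288,14],"dr": [0,0,0],"jaw": 0.3},{"slide": [51,-288,14],"dr": [0,0,0],"jaw": 0.3},{"slide": [51,-288,14],"dr": [0,0,0],"jaw": 0.3},{"slide": [51,-288,14],"dr": [0,0,0],"jaw": 0.3},{"slide": [51,-288,14],"dr": [0,0,0],"jaw": 0.3},{"slide": [51,-288,14],"dr": [0,0,0],"jaw": 0.3},{"slide": [51,-288,14],"dr": [0,0,0],"jaw": 0.3},{"slide": [51,-288,14],"dr": [0,0,0],"jaw": 0.3}])

```text
t: 14.1
tool_pos: [0.5503, 0.0086, 0.3032]
orientation: [3.124, 0.331, -0.001]
force: [-0.8, 0.0, 0.2]
opening: 0.0651
gripper_force: 0.0
```

```bash
python3 wl.py w7; python3 go.py 551.5 9.7 8 12.2
python3 - <<'E'
from h import *
P=dict(np.load("w7.npz")); W=cloud(P,P["d"]); h=np.nan_to_num(W[:,:,2])
m=((h>.035)&(h<.055)).astype(np.uint8)
for c in cv2.findContours(m,0,2)[0]:
    if cv2.contourArea(c)>300:
        w=np.array([ray(P,*q,.044)[:2] for q in c[:,0]],np.float32)*1000
        print(c[:,0].mean(0),[np.round(q,1) for q in cv2.minAreaRect(w)])
E
```

```text
slide [  1.4  -0.8 109.5] dr [ 0.     0.    -0.002]
t14.2 tool [550.4   8.6 303.5] tip z 117.5 yaw 12.1 open 65.4 q6 73
[342.2745098  341.41176471] [array([435.5, -99.5]), array([40.2, 21.2]), np.float64(12.0)]
[232.88235294 340.79411765] [array([419.4,   1.5]), array([29.8, 34.2]), np.float64(12.0)]
[258.18032787 200.36065574] [array([553.6,   9.3]), array([35.9, 34.3]), np.float64(22.1)]
```

Call:
servo_tool(increments=[{"slide": [2.4,-0.8,45],"dr": [0,0,0],"jaw": 0.3},{"slide": [2.4,-0.8,80],"dr": [0,0,0],"jaw": 0.3},{"slide": [2.4,-0.8,100],"dr": [0,0,0],"jaw": 0.3},{"slide": [2.4,-0.8,108],"dr": [0,0,0],"jaw": 0.3},{"slide": [2.4,-0.8,110],"dr": [0,0,0],"jaw": 0.3},{"slide": [2.4,-0.8,110],"dr": [0,0,0],"jaw": 0.3},{"slide": [2.4,-0.8,110],"dr": [0,0,0],"jaw": 0.85},{"slide": [2.4,-0.8,110],"dr": [0,0,0],"jaw": 0.85},{"slide": [2.4,-0.8,110],"dr": [0,0,0],"jaw": 0.85},{"slide": [2.4,-0.8,110],"dr": [0,0,0],"jaw": 0.85},{"slide": [2.4,-0.8,110],"dr": [0,0,0],"jaw": 0.85},{"slide": [2.4,-0.8,110],"dr": [0,0,0],"jaw": 0.85},{"slide": [2.4,-0.8,110],"dr": [0,0,0],"jaw": 0.85}])

```text
t: 15.45
tool_pos: [0.5528, 0.0113, 0.1943]
orientation: [3.124, 0.334, 0.001]
force: [-1.0, -0.2, 6.0]
opening: 0.0365
gripper_force: 20.0
```

```bash
python3 go.py 407 -315.5 90 12.2 407 -315.5 14 12.2
```

```text
slide [-211.5  288.6  -81.8] dr [ 0.    -0.001 -0.   ]
slide [-211.5  288.6   -5.8] dr [ 0.    -0.001 -0.   ]
t15.4 tool [552.8  11.3 194.3] tip z 8.3 yaw 12.2 open 36.5 q6 74
```

Call:
servo_tool(increments=[{"slide": [0,0,-20],"dr": [0,0,0],"jaw": 0.85},{"slide": [0,0,-50],"dr": [0,0,0],"jaw": 0.85},{"slide": [-4,6,-74],"dr": [0,0,0],"jaw": 0.85},{"slide": [-18,24,-82],"dr": [0,0,0],"jaw": 0.85},{"slide": [-41,56,-82],"dr": [0,0,0],"jaw": 0.85},{"slide": [-65,88,-82],"dr": [0,0,0],"jaw": 0.85},{"slide": [-88,120,-82],"dr": [0,0,0],"jaw": 0.85},{"slide": [-112,153,-82],"dr": [0,0,0],"jaw": 0.85},{"slide": [-135,185,-82],"dr": [0,0,0],"jaw": 0.85},{"slide": [-159,217,-82],"dr": [0,0,0],"jaw": 0.85},{"slide": [-182,249,-82],"dr": [0,0,0],"jaw": 0.85},{"slide": [-200,273,-82],"dr": [0,0,0],"jaw": 0.85},{"slide": [-211.5,288.5,-80],"dr": [0,0,0],"jaw": 0.85},{"slide": [-211.5,288.5,-55],"dr": [0,0,0],"jaw": 0.85},{"slide": [-211.5,288.5,-30],"dr": [0,0,0],"jaw": 0.85},{"slide": [-211.5,288.5,-15],"dr": [0,0,0],"jaw": 0.85},{"slide": [-211.5,288.5,-9],"dr": [0,0,0],"jaw": 0.85},{"slide": [-211.5,288.5,-9],"dr": [0,0,0],"jaw": 0.85}])

```text
t: 17.25
tool_pos: [0.4065, -0.3149, 0.2019]
orientation: [-3.122, -0.334, 0.002]
force: [-0.8, -0.5, -0.3]
opening: 0.0367
gripper_force: 20.0
```

```bash
python3 wl.py w8; python3 go.py 407 -315.5 13 12.2
```

```text
slide [0.1 0.2 3.9] dr [-0.  0.  0.]
t17.3 tool [ 406.9 -315.3  202.9] tip z 16.9 yaw 12.2 open 36.4 q6 34
```

View pics/w8.png

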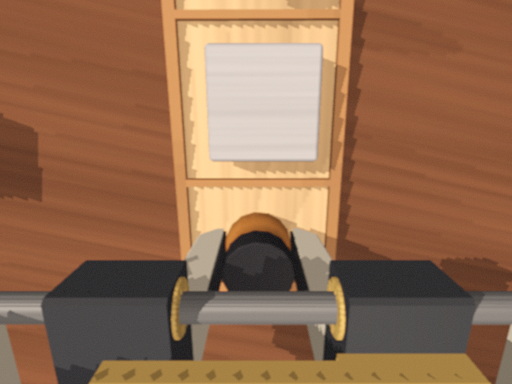

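The jar hangs upright over the far compartment at (258,250), below the rib at v 183. Lowering.

Call:
servo_tool(increments=[{"slide": [0,0,1.5],"dr": [0,0,0],"jaw": 0.85},{"slide": [0,0,3],"dr": [0,0,0],"jaw": 0.85},{"slide": [0,0,4],"dr": [0,0,0],"jaw": 0.85},{"slide": [0,0,4.5],"dr": [0,0,0],"jaw": 0.85},{"slide": [0,0,4.5],"dr": [0,0,0],"jaw": 0.85}])

```text
t: 17.8
tool_pos: [0.4071, -0.3156, 0.1993]
orientation: [3.123, 0.334, 0.001]
force: [-1.3, 1.7, 5.9]
opening: 0.0365
gripper_force: 20.0
```

Call:
servo_tool(increments=[{"slide": [0,0,0],"dr": [0,0,0],"jaw": 0.45},{"slide": [0,0,0],"dr": [0,0,0],"jaw": 0.45},{"slide": [0,0,0],"dr": [0,0,0],"jaw": 0.45},{"slide": [0,0,-10],"dr": [0,0,0],"jaw": 0.45},{"slide": [0,0,-50],"dr": [0,0,0],"jaw": 0.35},{"slide": [0,0,-100],"dr": [0,0,0],"jaw": 0.35},{"slide": [0,0,-120],"dr": [0,0,0],"jaw": 0.35},{"slide": [0,0,-120],"dr": [0,0,0],"jaw": 0.35}])

```text
t: 18.6
tool_pos: [0.4079, -0.3165, 0.3237]
orientation: [3.117, 0.333, 0.009]
force: [0.9, 0.4, 0.1]
opening: 0.0605
gripper_force: 0.0
```

```bash
python3 go.py 429.3 -114.5 120 96.4
```

```text
slide [  63.5 -193.    16.7] dr [ 9.00e-03  1.00e-03 -1.47e+00]
t18.6 tool [ 407.9 -316.5  323.7] tip z 137.7 yaw 12.2 open 60.5 q6 34
```

Call:
servo_tool(increments=[{"slide": [63.5,-193,14],"dr": [0,0,-1.47],"jaw": 0.35},{"slide": [63.5,-193,14],"dr": [0,0,-1.47],"jaw": 0.35},{"slide": [63.5,-193,14],"dr": [0,0,-1.47],"jaw": 0.35},{"slide": [63.5,-193,14],"dr": [0,0,-1.47],"jaw": 0.35},{"slide": [63.5,-193,14],"dr": [0,0,-1.47],"jaw": 0.35},{"slide": [63.5,-193,14],"dr": [0,0,-1.47],"jaw": 0.35},{"slide": [63.5,-193,14],"dr": [0,0,-1.47],"jaw": 0.35},{"slide": [63.5,-193,14],"dr": [0,0,-1.47],"jaw": 0.35},{"slide": [63.5,-193,14],"dr": [0,0,-1.47],"jaw": 0.35},{"slide": [63.5,-193,14],"dr": [0,0,-1.47],"jaw": 0.35},{"slide": [63.5,-193,14],"dr": [0,0,-1.47],"jaw": 0.35},{"slide": [63.5,-193,14],"dr": [0,0,-1.47],"jaw": 0.35},{"slide": [63.5,-193,14],"dr": [0,0,-1.47],"jaw": 0.35},{"slide": [63.5,-193,14],"dr": [0,0,-1.47],"jaw": 0.35}])

```text
t: 20.0
tool_pos: [0.4279, -0.1133, 0.3041]
orientation: [-2.095, -2.34, 0.0]
force: [0.3, -0.3, -0.4]
opening: 0.0603
gripper_force: 0.0
```

```bash
python3 wl.py w9; python3 go.py 429.3 -114.5 8 96.4
python3 - <<'E'
from h import *
P=dict(np.load("w9.npz")); W=cloud(P,P["d"]); h=np.nan_to_num(W[:,:,2])
m=((h>.035)&(h<.055)).astype(np.uint8)
for c in cv2.findContours(m,0,2)[0]:
    if cv2.contourArea(c)>300:
        w=np.array([ray(P,*q,.042)[:2] for q in c[:,0]],np.float32)*1000
        print(c[:,0].mean(0),[np.round(q,1) for q in cv2.minAreaRect(w)])
E
```

```text
slide [ -1.3   1.2 110.1] dr [-0.    -0.    -0.001]
t20.1 tool [ 428.  -113.3  304.2] tip z 118.2 yaw 96.3 open 60.4 q6 -28
[262.73333333 194.13333333] [array([ 429.2, -115. ]), array([42.1, 43.9]), np.float64(6.2)]
[276.          46.40540541] [array([427.3,   3.2]), array([34.5, 35.5]), np.float64(6.2)]
```

View pics/w9.png

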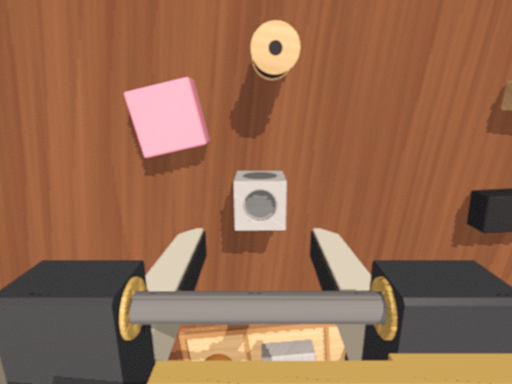

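The doming cube with its hollow is at (260,203), and the pink plate at (167,118) is well clear of the left finger.

Call:
servo_tool(increments=[{"slide": [-1.5,1.2,45],"dr": [0,0,0],"jaw": 0.35},{"slide": [-1.5,1.2,80],"dr": [0,0,0],"jaw": 0.35},{"slide": [-1.5,1.2,100],"dr": [0,0,0],"jaw": 0.35},{"slide": [-1.5,1.2,108],"dr": [0,0,0],"jaw": 0.35},{"slide": [-1.5,1.2,110],"dr": [0,0,0],"jaw": 0.35},{"slide": [-1.5,1.2,110],"dr": [0,0,0],"jaw": 0.35},{"slide": [-1.5,1.2,110],"dr": [0,0,0],"jaw": 0.85},{"slide": [-1.5,1.2,110],"dr": [0,0,0],"jaw": 0.85},{"slide": [-1.5,1.2,110],"dr": [0,0,0],"jaw": 0.85},{"slide": [-1.5,1.2,110],"dr": [0,0,0],"jaw": 0.85},{"slide": [-1.5,1.2,110],"dr": [0,0,0],"jaw": 0.85},{"slide": [-1.5,1.2,110],"dr": [0,0,0],"jaw": 0.85}], force=40)

```text
t: 21.25
tool_pos: [0.4298, -0.1149, 0.1952]
orientation: [2.093, 2.341, 0.001]
force: [-1.6, 0.8, 7.0]
opening: 0.0418
gripper_force: 40.0
```

```bash
python3 go.py 428.7 304.3 90 71.3 428.7 304.3 16 71.3
```

```text
slide [416.6  45.9 -81.1] dr [0.001 0.    0.438]
slide [416.7  45.8  -7.1] dr [0.001 0.    0.438]
t21.2 tool [ 429.8 -114.9  195.2] tip z 9.2 yaw 96.4 open 41.8 q6 -28
```

Call:
servo_tool(increments=[{"slide": [0,0,-20],"dr": [0,0,0],"jaw": 0.85},{"slide": [0,0,-50],"dr": [0,0,0],"jaw": 0.85},{"slide": [0,0,-78],"dr": [0,0,0],"jaw": 0.85},{"slide": [15,2,-85],"dr": [0,0,0.01],"jaw": 0.85},{"slide": [45,5,-85],"dr": [0,0,0.04],"jaw": 0.85},{"slide": [85,9,-85],"dr": [0,0,0.08],"jaw": 0.85},{"slide": [125,14,-85],"dr": [0,0,0.12],"jaw": 0.85},{"slide": [165,18,-85],"dr": [0,0,0.17],"jaw": 0.85},{"slide": [205,23,-85],"dr": [0,0,0.21],"jaw": 0.85},{"slide": [245,27,-85],"dr": [0,0,0.26],"jaw": 0.85},{"slide": [285,31,-85],"dr": [0,0,0.3],"jaw": 0.85},{"slide": [325,36,-85],"dr": [0,0,0.34],"jaw": 0.85},{"slide": [365,40,-85],"dr": [0,0,0.39],"jaw": 0.85},{"slide": [395,43,-85],"dr": [0,0,0.42],"jaw": 0.85},{"slide": [412,45.5,-85],"dr": [0,0,0.435],"jaw": 0.85},{"slide": [416.7,46,-80],"dr": [0,0,0.438],"jaw": 0.85},{"slide": [416.7,46,-50],"dr": [0,0,0.438],"jaw": 0.85},{"slide": [416.7,46,-25],"dr": [0,0,0.438],"jaw": 0.85},{"slide": [416.7,46,-10],"dr": [0,0,0.438],"jaw": 0.85},{"slide": [416.7,46,-10],"dr": [0,0,0.438],"jaw": 0.85}])

```text
t: 23.25
tool_pos: [0.4278, 0.3034, 0.202]
orientation: [-2.553, -1.831, 0.006]
force: [-0.1, 0.1, -4.8]
opening: 0.0416
gripper_force: 40.0
```

```bash
python3 wl.py w10; python3 go.py 428.7 304.3 14 71.3
```

```text
slide [0.6 0.3 3.4] dr [-0.001  0.002 -0.   ]
t23.3 tool [428.3 303.8 203.4] tip z 17.4 yaw 71.3 open 41.7 q6 48
```

View pics/w10.png

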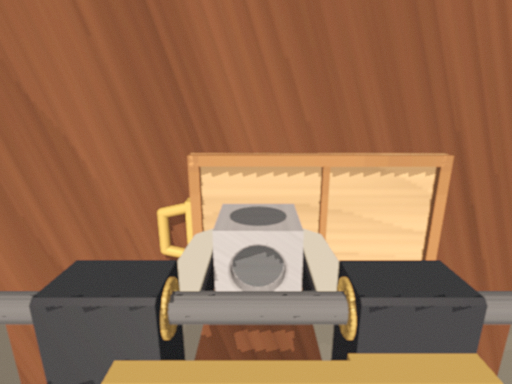

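The cube hangs at (258,250) over the compartment next to the pull at (173,230), hollow up. Lowering.

Call:
servo_tool(increments=[{"slide": [0.6,0,1.5],"dr": [0,0,0],"jaw": 0.85},{"slide": [0.6,0,3],"dr": [0,0,0],"jaw": 0.85},{"slide": [0.6,0,3.7],"dr": [0,0,0],"jaw": 0.85},{"slide": [0.6,0,3.7],"dr": [0,0,0],"jaw": 0.85},{"slide": [0.6,0,3.7],"dr": [0,0,0],"jaw": 0.85}])

```text
t: 23.8
tool_pos: [0.4288, 0.3051, 0.2008]
orientation: [2.552, 1.832, 0.001]
force: [0.2, -1.1, -4.2]
opening: 0.0415
gripper_force: 40.0
```

Call:
servo_tool(increments=[{"slide": [0,-0.5,1],"dr": [0,0,0],"jaw": 0.85},{"slide": [0,-0.5,1.8],"dr": [0,0,0],"jaw": 0.85},{"slide": [0,-0.5,1.8],"dr": [0,0,0],"jaw": 0.85}])

```text
t: 24.1
tool_pos: [0.4284, 0.3054, 0.1998]
orientation: [2.552, 1.832, 0.001]
force: [-3.1, -3.5, 5.6]
opening: 0.0416
gripper_force: 40.0
```

Call:
servo_tool(increments=[{"slide": [0,0,0],"dr": [0,0,0],"jaw": 0.43},{"slide": [0,0,0],"dr": [0,0,0],"jaw": 0.43},{"slide": [0,0,0],"dr": [0,0,0],"jaw": 0.43},{"slide": [0,0,-10],"dr": [0,0,0],"jaw": 0.43},{"slide": [0,0,-50],"dr": [0,0,0],"jaw": 0.4},{"slide": [0,0,-100],"dr": [0,0,0],"jaw": 0.4},{"slide": [0,0,-125],"dr": [0,0,0],"jaw": 0.4},{"slide": [0,0,-125],"dr": [0,0,0],"jaw": 0.4}])

```text
t: 24.9
tool_pos: [0.4298, 0.3062, 0.3301]
orientation: [2.552, 1.831, 0.015]
force: [0.1, 1.0, -0.5]
opening: 0.0555
gripper_force: 0.0
```

```bash
python3 go.py 426.7 3 120 71.3
```

```text
slide [-288.4   94.    22.6] dr [ 0.006 -0.007  0.   ]
t24.9 tool [429.8 306.2 330.1] tip z 144.1 yaw 71.3 open 55.5 q6 49
```

Call:
servo_tool(increments=[{"slide": [-288,94,20],"dr": [0,0,0],"jaw": 0.4},{"slide": [-288,94,20],"dr": [0,0,0],"jaw": 0.4},{"slide": [-288,94,20],"dr": [0,0,0],"jaw": 0.4},{"slide": [-288,94,20],"dr": [0,0,0],"jaw": 0.4},{"slide": [-288,94,20],"dr": [0,0,0],"jaw": 0.4},{"slide": [-288,94,20],"dr": [0,0,0],"jaw": 0.4},{"slide": [-288,94,20],"dr": [0,0,0],"jaw": 0.4},{"slide": [-288,94,20],"dr": [0,0,0],"jaw": 0.4},{"slide": [-288,94,20],"dr": [0,0,0],"jaw": 0.4},{"slide": [-288,94,20],"dr": [0,0,0],"jaw": 0.4}])

```text
t: 25.9
tool_pos: [0.4251, 0.0037, 0.3036]
orientation: [-2.55, -1.834, -0.0]
force: [1.1, 0.7, 0.2]
opening: 0.0553
gripper_force: 0.0
```

```bash
python3 go.py 426.7 3 18 71.3; python3 wl.py w11
python3 - <<'E'
from h import *
P=dict(np.load("w11.npz")); W=cloud(P,P["d"]); h=np.nan_to_num(W[:,:,2])
m=((h>.045)&(h<.058)).astype(np.uint8)
for c in cv2.findContours(m,0,2)[0]:
    if cv2.contourArea(c)>300:
        w=np.array([ray(P,*q,.05)[:2] for q in c[:,0]],np.float32)*1000
        print(c[:,0].mean(0),[np.round(q,1) for q in cv2.minAreaRect(w)])
E
```

```text
slide [-0.2  1.8 99.6] dr [-0.    -0.     0.003]
t25.9 tool [425.1   3.7 303.6] tip z 117.6 yaw 71.4 open 55.3 q6 12
[258.57575758 207.06060606] [array([426.5,   1.8]), array([34.2, 33.5]), np.float64(71.4)]
```

Call:
servo_tool(increments=[{"slide": [-0.8,1.8,40],"dr": [0,0,0],"jaw": 0.4},{"slide": [-0.8,1.8,70],"dr": [0,0,0],"jaw": 0.4},{"slide": [-0.8,1.8,90],"dr": [0,0,0],"jaw": 0.4},{"slide": [-0.8,1.8,97],"dr": [0,0,0],"jaw": 0.4},{"slide": [-0.8,1.8,100],"dr": [0,0,0],"jaw": 0.4},{"slide": [-0.8,1.8,100],"dr": [0,0,0],"jaw": 0.4},{"slide": [-0.8,1.8,100],"dr": [0,0,0],"jaw": 0.9},{"slide": [-0.8,1.8,100],"dr": [0,0,0],"jaw": 0.9},{"slide": [-0.8,1.8,100],"dr": [0,0,0],"jaw": 0.9},{"slide": [-0.8,1.8,100],"dr": [0,0,0],"jaw": 0.9},{"slide": [-0.8,1.8,100],"dr": [0,0,0],"jaw": 0.9},{"slide": [-0.8,1.8,100],"dr": [0,0,0],"jaw": 0.9}], force=20)

```text
t: 27.15
tool_pos: [0.4268, 0.0009, 0.2044]
orientation: [2.552, 1.831, 0.001]
force: [-1.4, 0.6, 6.0]
opening: 0.0335
gripper_force: 20.0
```

```bash
python3 go.py 495 281.5 100 71.3 495 281.5 23 71.3
```

```text
slide [287.6 -25.3 -81.5] dr [ 0.001 -0.     0.   ]
slide [287.6 -25.3  -4.5] dr [ 0.001 -0.     0.   ]
t27.1 tool [426.8   0.9 204.4] tip z 18.4 yaw 71.3 open 33.5 q6 12
```

Call:
servo_tool(increments=[{"slide": [0,0,-20],"dr": [0,0,0],"jaw": 0.9},{"slide": [0,0,-50],"dr": [0,0,0],"jaw": 0.9},{"slide": [5,0,-75],"dr": [0,0,0],"jaw": 0.9},{"slide": [22,-2,-85],"dr": [0,0,0],"jaw": 0.9},{"slide": [55,-5,-85],"dr": [0,0,0],"jaw": 0.9},{"slide": [95,-8,-85],"dr": [0,0,0],"jaw": 0.9},{"slide": [135,-12,-85],"dr": [0,0,0],"jaw": 0.9},{"slide": [175,-15,-85],"dr": [0,0,0],"jaw": 0.9},{"slide": [215,-19,-85],"dr": [0,0,0],"jaw": 0.9},{"slide": [250,-22,-85],"dr": [0,0,0],"jaw": 0.9},{"slide": [275,-24,-85],"dr": [0,0,0],"jaw": 0.9},{"slide": [287,-25,-85],"dr": [0,0,0],"jaw": 0.9},{"slide": [287.6,-25.3,-78],"dr": [0,0,0],"jaw": 0.9},{"slide": [287.6,-25.3,-50],"dr": [0,0,0],"jaw": 0.9},{"slide": [287.6,-25.3,-25],"dr": [0,0,0],"jaw": 0.9},{"slide": [287.6,-25.3,-12],"dr": [0,0,0],"jaw": 0.9},{"slide": [287.6,-25.3,-8],"dr": [0,0,0],"jaw": 0.9},{"slide": [287.6,-25.3,-8],"dr": [0,0,0],"jaw": 0.9}])

```text
t: 28.95
tool_pos: [0.4946, 0.2808, 0.2116]
orientation: [-2.553, -1.83, 0.001]
force: [0.5, -0.1, -1.5]
opening: 0.034
gripper_force: 20.0
```

```bash
python3 wl.py w12; python3 go.py 495 281.5 23 71.3
```

```text
slide [ 0.3 -0.1  3.5] dr [ 0.001 -0.001 -0.   ]
t29.0 tool [495.  281.2 212.5] tip z 26.5 yaw 71.3 open 33.8 q6 43
```

View pics/w12.png

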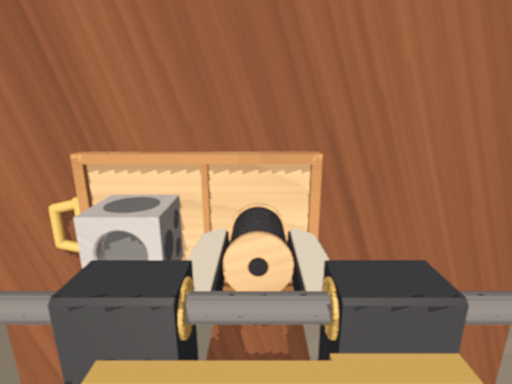

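The tall spool is upright at (258,245) over the free compartment, and the cube is seated beside the pull. Setting it down.

Call:
servo_tool(increments=[{"slide": [0,0,1.5],"dr": [0,0,0],"jaw": 0.9},{"slide": [0,0,3],"dr": [0,0,0],"jaw": 0.9},{"slide": [0,0,4.2],"dr": [0,0,0],"jaw": 0.9},{"slide": [0,0,4.2],"dr": [0,0,0],"jaw": 0.9},{"slide": [0,0,4.2],"dr": [0,0,0],"jaw": 0.9}])

```text
t: 29.5
tool_pos: [0.4952, 0.2818, 0.2094]
orientation: [2.552, 1.831, 0.003]
force: [-3.6, -1.5, 9.3]
opening: 0.0336
gripper_force: 20.0
```

Call:
servo_tool(increments=[{"slide": [0,0,0],"dr": [0,0,0],"jaw": 0.5},{"slide": [0,0,0],"dr": [0,0,0],"jaw": 0.5},{"slide": [0,0,0],"dr": [0,0,0],"jaw": 0.5},{"slide": [0,0,-10],"dr": [0,0,0],"jaw": 0.5},{"slide": [0,0,-50],"dr": [0,0,0],"jaw": 0.4},{"slide": [0,0,-100],"dr": [0,0,0],"jaw": 0.4},{"slide": [-50,0,-130],"dr": [0,0,0],"jaw": 0.4},{"slide": [-100,0,-130],"dr": [0,0,0],"jaw": 0.4},{"slide": [-150,0,-130],"dr": [0,0,0],"jaw": 0.4},{"slide": [-200,0,-130],"dr": [0,0,0],"jaw": 0.4},{"slide": [-250,0,-130],"dr": [0,0,0],"jaw": 0.4},{"slide": [-250,0,-130],"dr": [0,0,0],"jaw": 0.4},{"slide": [-250,0,-130],"dr": [0,0,0],"jaw": 0.4}])

```text
t: 30.8
tool_pos: [0.4144, 0.0436, 0.3384]
orientation: [2.555, 1.827, 0.002]
force: [1.2, 0.9, -0.1]
opening: 0.0557
gripper_force: 0.0
```

Run:
```python
from h import *
P,im,d=cam("top"); cv2.imwrite("pics/top2.png",cv2.resize(im[:,:,::-1],(800,600)))
P,im,d=cam("side"); cv2.imwrite("pics/side2.png",cv2.resize(im[100:330,150:450,::-1],(780,598),interpolation=2))
```

```text
(no output)
```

View pics/top2.png

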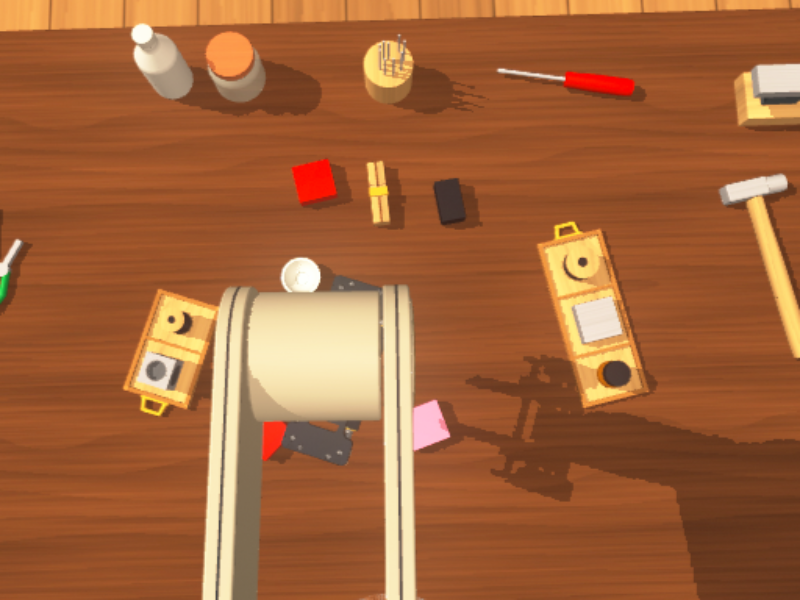

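View pics/side2.png

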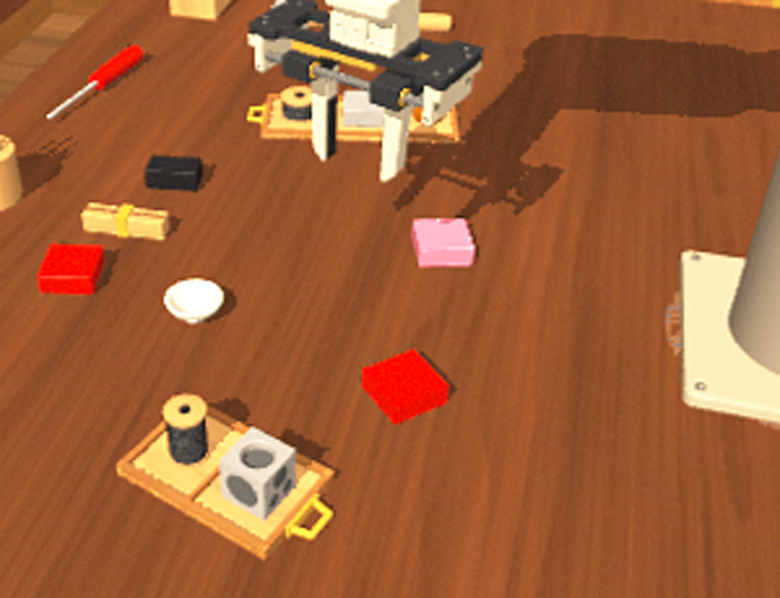

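All five pieces stand in their compartments. In the top view the long tray holds the spool at (582,263), the block at (598,320) and the jar at (616,373). The short tray holds the tall spool at (175,320) and the cube at (158,370). The clamp, charcoal block and dish have not moved.

```bash
python3 -c "
from plant import *; print(close_job())"
```

```text
the job is handed in; nothing more can be done
None
```

Both kits are made up and the job is handed in at about 31 s of robot time; the last pictures show all five things upright in their right compartments, and the ring clamp, charcoal block and dish were left where they were.

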